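# Pack the sampling caddy and hold the flask down in its sprung cradle

## Task

Pack the sampling caddy: first lay the black-capped pen flat in the caddy's slot, with its cap at the tall end block, and let go of it. Then, never tipping it over, set the stoppered round flask upright in the sprung ring cradle, press it down until the ring is fully home against its stop, and finish while still holding it there with the gripper, so that a colleague can fit the retaining clip. Leave the small amber bottle and the small beaker standing where they are.

Things in the scene. Friction and masses are not known exactly. Their poses are not given: they have to be found in the camera images.
- caddy: Grey plastic caddy fixed to the table: plate 170 (x) x 176 (y) x 8 mm, origin at the centre of its underside, z up. A pen slot runs along y at x = -55 mm (see slot); the sprung ring cradle stands at x = +35 mm, y = 0, on three steel spring sleeves (15 mm across, 13 mm high) 41 mm from the ring's axis.
- slot (a point): Centre of the pen slot's floor, 8 mm above the table; axes as the caddy's. Inside, the slot is 142 mm long (y) and 20 mm wide (x). Side ribs: 4 mm thick, 10 mm high, left out over the middle 64 mm so that fingertips can stand on the plate beside the pen. The -y end has a low 6 mm wall; the +y end a tall block, 36 mm wide, 22 mm high: the pen's cap belongs at this end.
- cradle_ring (a joint): Downward travel of the sprung steel ring: 0 at rest (up), 0.015 m fully home at its hard stop. It takes 3 N to start it and about 10.5 N to hold it fully home; it springs back up when let go. The flask's weight alone does not move it.
- ring_centre (a point): Centre of the steel ring and moves with it: 40 mm above the table at rest, 25 mm fully home. The ring lies level, of 8 mm round bar bent to 52 mm centre-line diameter (clear opening 44 mm). A seated flask has the centre of its ball 25 mm above this point.
- flask: Stoppered round flask of amber glass, standing upright on its small flat foot, 116 mm high, 0.12 kg. Origin at the foot's centre, z up along the neck. Ball 64 mm across, centre 28 mm above the foot; foot 31 mm across. Neck: straight 24 mm cylinder from 58 to 98 mm above the foot (grasp it about 80 mm up), then a 30 mm lip (99 to 106 mm) and a dark rubber stopper.
- flask_ball (a point): Centre of the flask's ball, 28 mm above its foot.
- pen: Marker pen with a white body and a black cap, lying on the table, 134 mm long (its y axis), 12 mm wide and 14 mm high. Origin at the centre of its underside; the cap is the end at -y.
- pen_cap (a point): Point inside the pen's black cap, 60 mm from the pen's middle along its -y.
- bottle: Bystander: small amber bottle with white screw cap and straight sides, 42 mm across, 86 mm high, standing; origin at the centre of its foot.
- small_beaker: Bystander: small glass beaker, 50 mm across, 59 mm high, standing empty; origin at the centre of its foot.

How it is judged (in metres and radians):
On the way, in this order (a step that is already met when the one before it is completed fails the run):
1. the pen lies flat in the slot, cap at the tall block, let go (x of pen in the frame of slot between -0.007 and 0.007 m and y of pen in the frame of slot between -0.008 and 0.008 m and z of pen in the frame of slot below 0.004 m and angle between the y axis of pen and the y axis of slot, either way round below 0.12 rad and y of pen_cap in the frame of slot above 0.03 m and contact force between the fingers and pen below 0.05 N and linear speed of pen below 0.02 m/s), for 0.2 s.
2. the flask is seated in the ring and pressed fully home by the gripper (value of joint cradle_ring above 0.012 m and horizontal distance between flask_ball and ring_centre below 0.006 m and z of flask_ball in the frame of ring_centre below 0.03 m and angle between flask's own z axis and vertical below 0.15 rad and contact force between flask and caddy above 4 N and contact force between the fingers and flask above 1 N), for 0.3 s.
At the end, for the whole second after the job is handed in: Pen untouched in the slot (7 mm across, 8 mm along, 4 mm off the floor, 0.12 rad), cap at the tall block; flask seated upright in the ring (ball within 6 mm of its axis, tilt under 0.15 rad), held by the gripper, pressing the ring (over 4 N) at least 12 of its 15 mm down; all at rest (all of step 2 and x of pen in the frame of slot between -0.007 and 0.007 m and y of pen in the frame of slot between -0.008 and 0.008 m and z of pen in the frame of slot below 0.004 m and angle between the y axis of pen and the y axis of slot, either way round below 0.12 rad and y of pen_cap in the frame of slot above 0.03 m and velocity of joint cradle_ring below 0.01 m/s and linear speed of flask below 0.02 m/s and contact force between the fingers and pen below 0.05 N); the arm keeps its last pose, push and grip.
It fails at once if the small amber bottle or the small beaker was shoved by more than 30 mm or tipped (distance of any of bottle, small_beaker from where it was at the start of the episode above 0.03 m or angle between any of bottle, small_beaker's own z axis and vertical above 0.5 rad).
It fails at once if the flask was tipped over (angle between flask's own z axis and vertical above 1 rad).
It also fails if it takes over 56 s, if anything falls off the work surface, if the arm or the gripper's body presses on something with over 40 N, if the wrist force passes 120 N, or if a joint passes its speed limit or range.

## Robot

A 6-joint arm with a two-finger parallel gripper is mounted at the origin on a cart in front of the work surface, level with it; the furniture and walls round the work are solid. World frame = base frame: x ahead of the robot, y to its left, z up, the work surface at z = 0. Lengths are in m, angles in degrees, forces in N, time in s.
With the tool pointing down it reaches from about 0.4 to 0.825 m from the base axis. Payload 7 kg.
Tool frame: the origin (TCP) lies at the very end of the fingers, on their centre line; the grasp point (between the pads) lies 19 mm behind it (ctrl.hold_point_z is the distance from the TCP to the grasp point, in m); z points along the fingers, y is the line along which they close (so a half turn about z gives the same grasp; the last joint's range is limited). The gripper opens to 88 mm and grips with 3 to 60 N. Pads are 19 mm wide; open, the fingers measure 130 mm over their backs; the gripper's body (78 mm by 193 mm) begins 47 mm behind the grasp point.
Start: joints at [82.512, 20.546, 0.682, 0, -70.136, -16.507], TCP at [0.275, 0.617, 0.227] pointing down, gripper open.
Joint ranges: [-176.03, 176.03], [-82.01, 121.73], [-58.28, 71.71], [-173.87, 95.51], [-174.79, -0.11], [-173.66, 173.66]. Speed limits (degrees/s): [136.94, 136.94, 172.46, 180, 180, 180].

## Interface

Orientations are given as a 3x3 rotation matrix whose columns are the frame's x, y, z axes.
In Python, from cell import readout, imaging, job, models, ctrl gives the robot as it stands.
- The arm moves only by the tool send_rows, never from a script. Its argument "rows" is a list of rows, each an object with "dp": the shift along the tool's x, y, z in m, a list of three; "rotation": the turn, a rotation vector about the tool's x, y, z in degrees, a list of three; "jaw": the gripper command: -1 is shut, 1 is fully open, values between are in proportion. A call has exactly 10 rows; each row shifts and turns the commanded pose from where the row before left it, along the tool's axes as they then stand; what a row does not reach is not made up. A row lasts 1/12 s, in which the tool goes at most 41.7 mm and 7.16 degrees, less where a joint would pass 70% of its speed; a pose out of reach is approached as far as the arm can. A call is refused whole if a number of a shift passes 0.0417 or a number of a turn 7.16, either way. A call with a gripper value outside its range is refused whole. The fingers move at their own pace and stop on an object; the grip force is fixed at half the most. Time passes only in rows, so rows that do not move let the fingers close, or fill a call up. It gives the time, the measured TCP pose, the force, the opening and the grip force at its end, in the units of the state.
- readout.get_obs(): the state, without advancing time (a new reading comes with each control period).
- imaging.capture(name): name is "side" or "top" or "wrist"; returns a dict with "frame" (420x560x3 uint8, blue, green, red), "range_z" (420x560 float32, m along the optical axis (not along the pixel's ray), 0 where there is no reading), "camera_matrix" (3x3 intrinsics, pixels), "world_to_cam" (4x4, takes a point from world to camera coordinates). Camera axes: x right, y down, z forward; pixel columns grow to the right and rows downward; lengths in m; the calibration is good to about 2 mm. A picture is of the moment at which its call begins.
- job.finish_job(): hands the job in; it is judged then, once.
Trained networks look in a picture, given as the dict that the camera call returned (one of the last four; its "shot" number tells which), for a name from the list of things; names that differ only in an ending like _2 or _b are one class to them, and where a whole thing is asked for, a point or a joint stands for the part that bears it (a point fixed in the world has none). Each returns a list of dicts, best first, with "p" (0 to 1); they miss things now and then, are a little off and sometimes report something else, mostly with a low value. They report only what shows in the picture. A call takes as long as a camera call.
- models.look_for(picture, target): "centre" ([column, row] in pixels, amid what is visible of it).
- models.spot_point(picture, target): "centre" ([column, row] in pixels: a listed point, or the origin of a listed thing).
The state is a dict: "time_s": time; "q": joint angles; "joint_vel": joint speeds; "joint_efforts": joint torques, N m; "tool_pos": TCP position; "orientation": TCP orientation; "force": force on the tool from outside, world axes, zero at the start; "ft_torque": the same for the moment, N m; "gripper_width": opening from 0.0 (shut) to 1.0 (fully open); "gripper_force": force on a finger pad.
Only numpy, scipy, OpenCV 4.12 (cv2) and the standard library are available. Lean on these libraries where they do the work, as an engineer would, in place of code of your own. Each camera call takes 0.05 s, during which the arm holds its last target. There are 200 camera calls.

## Working session

There is one attempt and no reset: what is moved stays moved. The work goes in short steps, Python scripts to look and compute and a tool call to move; the robot and the scene stay as the last step left them, time stands still between calls to the robot, and variables do not carry over. Pictures are saved under pics/ and viewed, at most 10 in all, crops included, and the job is handed in when it is done.

Besides the shell and the picture viewer there is one more tool, called after ">>>" in YAML: its name, and indented under it one key for each argument. send_rows: Moves the arm, as the interface text tells. Its arguments: {"type":"object","properties":{"rows":{"type":"array","items":{"type":"object","properties":{"dp":{"type":"array","items":{"type":"number"}},"rotation":{"type":"array","items":{"type":"number"}},"jaw":{"type":"number"}}}}},"required":["rows"]}

```bash
ls; mkdir -p pics; cat > h.py <<'E'
import numpy as np, cv2
from cell import readout, imaging, job, models, ctrl
def px2w(p,uv,z=None,depth=None):
    K=p["camera_matrix"];T=np.linalg.inv(p["world_to_cam"])
    r=T[:3,:3]@np.linalg.solve(K,[uv[0],uv[1],1.]);o=T[:3,3]
    s=(z-o[2])/r[2] if z is not None else depth
    return o+s*r
def cloud(p):
    d=p["range_z"];v,u=np.indices(d.shape);K=p["camera_matrix"]
    c=np.stack([(u-K[0,2])/K[0,0]*d,(v-K[1,2])/K[1,1]*d,d],-1)
    T=np.linalg.inv(p["world_to_cam"]);w=c@T[:3,:3].T+T[:3,3]
    w[d<=0]=np.nan
    return w
E
python3 - <<'E'
from h import *
np.set_printoptions(precision=4,suppress=True)
o=readout.get_obs();print(o["time_s"],o["tool_pos"],o["orientation"],o["gripper_width"])
for n in["top","side"]:
    p=imaging.capture(n);cv2.imwrite(f"pics/{n}0.png",p["frame"])
    w=cloud(p)
    for t in["caddy","slot","ring_centre","flask","flask_ball","pen","pen_cap","bottle","small_beaker"]:
        for f in(models.look_for,models.spot_point):
            try:r=f(p,t)[:2]
            except Exception as e: print(n,t,e);continue
            for x in r:
                c,rr=np.round(x["centre"]).astype(int)
                print(n,t,f.__name__,round(x["p"],2),np.round(x["centre"],1),w[min(rr,419),min(c,559)],px2w(p,x["centre"],z=0))
E
```

```text
pics
0.0 [0.2743 0.6162 0.2256] [[ 0.9135 -0.4068 -0.0006]
 [-0.4068 -0.9135 -0.0016]
 [ 0.0001  0.0017 -1.    ]] 1.0006274602023093
top caddy call 0.67 [245.5 167.3] [0.6039 0.0557 0.0089] [0.6048 0.0575 0.    ]
top caddy call 0.56 [247.4 170.5] [0.5969 0.0535 0.0103] [0.5975 0.0533 0.    ]
top slot call 0.96 [247.7 173.5] [0.5884 0.0516 0.007 ] [0.5907 0.0527 0.    ]
top slot call 0.67 [242.3 196.1] [0.5393 0.0654 0.008 ] [0.54   0.0653 0.    ]
top slot call 0.49 [408.6 205.7] [ 0.512  -0.3075 -0.0023] [ 0.5125 -0.306   0.    ]
top ring_centre call 0.57 [254.9 165. ] [0.6025 0.0341 0.0394] [0.6097 0.0363 0.    ]
top ring_centre call 0.57 [245.8 173.8] [0.5886 0.056  0.0066] [0.5901 0.0569 0.    ]
top ring_centre call 0.89 [249.4 154.1] [0.6333 0.0488 0.0072] [0.6346 0.0484 0.    ]
top ring_centre call 0.26 [239.6 198. ] [0.5348 0.0697 0.009 ] [0.5358 0.0714 0.    ]
top flask call 0.97 [135.6 224.6] [0.4758 0.2785 0.0718] [0.4802 0.3026 0.    ]
top flask call 0.57 [141.4 225.3] [0.4765 0.2739 0.0538] [0.4785 0.2898 0.    ]
top flask call 0.15 [310. 268.] [ 0.3781 -0.0822  0.0047] [ 
[... 2233 characters left out ...]
e pen_cap call 0.39 [302.8 207.5] [0.5824 0.024  0.0087] [0.5892 0.0383 0.    ]
side pen_cap call 0.68 [337.2 287.9] [ 0.5037 -0.3029  0.0093] [ 0.5099 -0.2942  0.    ]
side pen_cap call 0.24 [249.5 252.1] [ 0.3691 -0.1112  0.0194] [ 0.3762 -0.0879  0.    ]
side bottle call 0.67 [226.6 206.6] [0.3711 0.0578 0.05  ] [0.3934 0.1341 0.    ]
side bottle call 0.76 [228.8 220. ] [0.3733 0.0554 0.0087] [0.3765 0.0677 0.    ]
side small_beaker call 0.96 [251.4 242.6] [ 0.3714 -0.1151  0.0491] [ 0.395  -0.0534  0.    ]
side small_beaker call 0.67 [249.4 253.7] [ 0.3664 -0.111   0.014 ] [ 0.3736 -0.0938  0.    ]
side small_beaker call 0.26 [314.5 289.1] [ 0.4551 -0.2841  0.0094] [ 0.461 -0.276  0.   ]
```

View pics/top0.png

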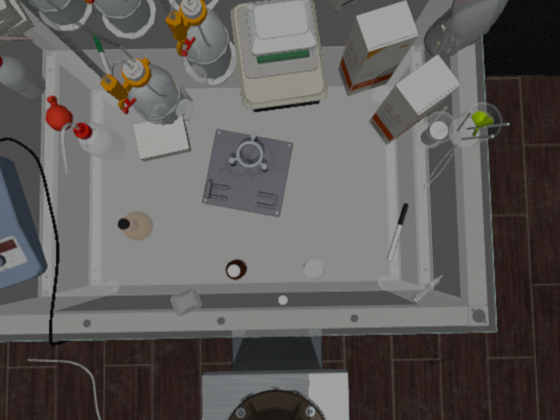

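View pics/side0.png

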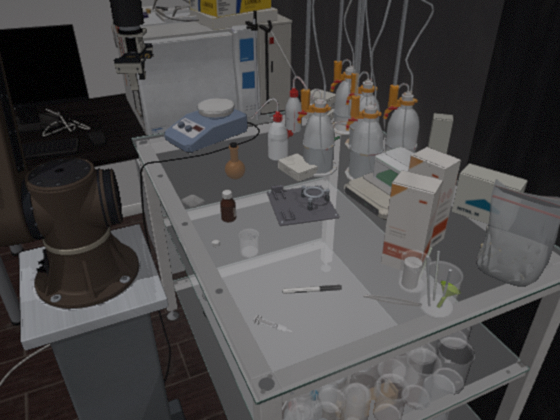

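```bash
python3 - <<'E'
from h import *
np.set_printoptions(precision=4,suppress=True)
p=imaging.capture("top");w=cloud(p);Z=w[...,2]
def box(m,x0,x1,y0,y1): return m&(w[...,0]>x0)&(w[...,0]<x1)&(w[...,1]>y0)&(w[...,1]<y1)
def rect(m,name):
    q=w[m][:,:2];r=cv2.minAreaRect((q*1000).astype(np.float32));print(name,len(q),r,np.median(w[m][:,2]),q.mean(0))
m=box((Z>.006)&(Z<.03),.38,.55,-.4,-.2);rect(m,"pen")
q=w[m][:,:2];c=q.mean(0);u,s,vt=np.linalg.svd(q-c);a=vt[0];t=(q-c)@a;print(c,a,t.min(),t.max(),c+a*(t.max()+t.min())/2)
f=p["frame"][m].mean(1);print("brightness at t>0.05",f[t>.05].mean(),"t<-.05",f[t<-.05].mean())
m=box((Z>.004)&(Z<.06),.47,.75,-.08,.2);rect(m,"caddy all")
m=box((Z>.033)&(Z<.046),.55,.75,-.08,.2);rect(m,"ring")
q=w[m][:,:2];A=np.c_[2*q,np.ones(len(q))];s=np.linalg.lstsq(A,(q**2).sum(1),rcond=None)[0];print("ring fit",s[:2],np.sqrt(s[2]+s[:2]@s[:2]))
m=box((Z>.026)&(Z<.033),.47,.75,-.08,.2);rect(m,"block")
m=box((Z>.015)&(Z<.021),.47,.58,-.08,.2);rect(m,"ribs")
for z0 in(.09,.105): m=box(Z>z0,.42,.53,.2,.34);rect(m,"flask top")
m=box((Z>.058)&(Z<.095),.42,.53,.2,.34);rect(m,"neck")
m=box((Z>.08),.33,.44,.02,.14);rect(m,"bottle")
m=box((Z>.045),.3,.44,-.16,-.03);rect(m,"beaker")
p=imaging.capture("side");w=cloud(p);Z=w[...,2]
m=box((Z>.033)&(Z<.046),.55,.75,-.08,.2);rect(m,"S ring")
m=box((Z>.065)&(Z<.09),.42,.53,.2,.34);rect(m,"S neck")
m=box((Z>.006)&(Z<.03),.38,.55,-.4,-.2);rect(m,"S pen")
E
```

```text
pen 318 ((455.7003173828125, -277.1221618652344), (12.065375328063965, 134.25125122070312), 71.1122817993164) 0.010415720085153346 [ 0.4556 -0.2766]
[ 0.4556 -0.2766] [-0.9457  0.3251] -0.0673644900844623 0.06689555225669645 [ 0.4559 -0.2767]
brightness at t>0.05 145.16666666666666 t<-.05 46.233333333333334
caddy all 7115 ((613.5238037109375, 60.25642395019531), (279.3770751953125, 273.053466796875), 89.89938354492188) 0.00825485527512504 [0.6154 0.0567]
ring 939 ((672.7333984375, 60.08558654785156), (277.81964111328125, 154.6339111328125), 89.89938354492188) 0.04093976274055666 [0.6909 0.0321]
ring fit [0.703  0.0662] 0.09091866548284448
block 421 ((643.34912109375, 60.53724670410156), (278.96234130859375, 211.24388122558594), 89.75363159179688) 0.03045618560920349 [0.674  0.1194]
ribs 128 ((540.2457275390625, 64.47718048095703), (149.70127868652344, 32.090423583984375), 80.24263763427734) 0.017407542041012136 [0.5395 0.0656]
flask top 195 ((478.5143737792969, 289.5263671875), (28.944074630737305, 27.7469482421875), 89.15563201904297) 0.11332481882869216 [0.4778 0.2867]
flask top 15
[... 327 characters left out ...]
6), (23.38778305053711, 24.340133666992188), 25.522663116455078) 0.08581015685021592 [0.3814 0.0774]
beaker 139 ((377.7305603027344, -89.69239807128906), (47.99655532836914, 47.78520584106445), 89.92450714111328) 0.056033989936333906 [ 0.3764 -0.0909]
S ring 465 ((671.1673583984375, 60.281280517578125), (278.0220031738281, 159.17245483398438), 89.42317962646484) 0.04006874435823926 [0.6929 0.0326]
S neck 57 ((473.0381164550781, 281.8803405761719), (13.985909461975098, 22.722091674804688), 74.2170639038086) 0.07758197652848176 [0.4726 0.2811]
S pen 240 ((452.7660827636719, -279.10577392578125), (13.879364967346191, 132.59800720214844), 72.14234161376953) 0.009369745239732385 [ 0.4521 -0.2801]
```

The top view shows the caddy at about (248,172), yawed roughly -10°, with the ring at (250,153). The slot lies along the lower edge, with the tall block at the left (208,189). The pen is at (398,232) with its cap toward the upper right (403,212), the flask at (135,225), the bottle at (235,269) and the beaker at (314,268). The side view agrees. Next I'll refine the caddy pose.

```bash
cat > m.py <<'E'
from h import *
from scipy.optimize import least_squares
np.set_printoptions(precision=4,suppress=True)
def seg(w,x0,x1,y0,y1,z0,z1):
    return (w[...,2]>z0)&(w[...,2]<z1)&(w[...,0]>x0)&(w[...,0]<x1)&(w[...,1]>y0)&(w[...,1]<y1)
def big(m):
    n,l,s,_=cv2.connectedComponentsWithStats(m.astype(np.uint8),connectivity=4);return l==1+np.argmax(s[1:,4])
def circ(q,r=None):
    f=lambda p:np.hypot(*(q-p[:2]).T)-(r if r else p[2])
    return least_squares(f,[*q.mean(0),.026],loss="soft_l1",f_scale=.002).x
E
python3 - <<'E'
from m import *
for n in("top","side"):
    p=imaging.capture(n);w=cloud(p)
    m=big(seg(w,.47,.74,-.08,.17,.004,.012) if n=="top" else seg(w,.47,.74,-.08,.17,.004,.014))
    q=w[m][:,:2];r=cv2.minAreaRect((q*1000).astype(np.float32));print(n,"plate",r,np.median(w[m][:,2]))
    m=seg(w,.585,.68,.0,.1,.034,.046);q=w[m];print("ring",len(q),circ(q[:,:2]),np.median(q[:,2]),q[:,:2].min(0),q[:,:2].max(0))
    m=seg(w,.48,.6,-.06,.17,.024,.034);q=w[m];
    if len(q):print("block",len(q),cv2.minAreaRect((q[:,:2]*1000).astype(np.float32)),np.median(q[:,2]))
    m=seg(w,.48,.585,-.06,.17,.0145,.0215);q=w[m];print("ribs",len(q),cv2.minAreaRect((q[:,:2]*1000).astype(np.float32)))
    if n=="top":
        # high obstacles around ring
        m=seg(w,.45,.95,-.2,.5,.12,.6);q=w[m];d=np.hypot(q[:,0]-.635,q[:,1]-.05);i=np.argsort(d)[:400:40];print(q[i],d[i])
        m=seg(w,.3,.65,.1,.6,.05,.6);q=w[m];d=np.hypot(q[:,0]-.478,q[:,1]-.285);i=np.argsort(d);i=i[d[i]>.05][:100:20];print(q[i],d[i])
        m=seg(w,.3,.65,-.5,-.1,.03,.6);q=w[m];d=np.hypot(q[:,0]-.456,q[:,1]+.277);i=np.argsort(d)[:100:20];print(q[i],d[i])
E
```

```text
top plate ((593.5624389648438, 52.507789611816406), (175.9306640625, 170.09194946289062), 78.59901428222656) 0.007464013832780614
ring 378 [0.6273 0.0454 0.0278] 0.042554835199507424 [0.5949 0.0103] [0.6736 0.0899]
block 77 ((578.8024291992188, 85.05068969726562), (29.04132652282715, 140.66766357421875), 25.27751922607422) 0.028785704172725968
ribs 143 ((541.24609375, 63.96788024902344), (151.10052490234375, 34.33474349975586), 80.05809020996094)
[[0.7222 0.1928 0.1209]
 [0.7157 0.2001 0.1463]
 [0.7133 0.2031 0.1419]
 [0.7072 0.208  0.1305]
 [0.7241 0.2009 0.1504]
 [0.7425 0.1901 0.1318]
 [0.7452 0.1899 0.1408]
 [0.7121 0.212  0.1518]
 [0.8141 0.0269 0.1246]
 [0.7376 0.2    0.1615]] [0.1673 0.1704 0.172  0.1738 0.1753 0.1766 0.1781 0.1794 0.1805 0.1817]
[[0.5738 0.3876 0.1421]
 [0.5881 0.3836 0.1586]
 [0.602  0.3768 0.1732]
 [0.6101 0.3737 0.1873]
 [0.6277 0.3435 0.0665]] [0.1404 0.1478 0.1543 0.1591 0.1607]
[[ 0.3867 -0.1118  0.0576]
 [ 0.3825 -0.1098  0.0561]
 [ 0.37   -0.1097  0.0547]
 [ 0.644  -0.34    0.0789]
 [ 0.6422 -0.348   0.0682]] [0.1792 0.1827 0.1882 0.1983 0.1993]
side plate ((590.3759765625, 50.82567596435547), (180.74285888671875, 169.91116333007812), 78.59559631347656) 0.006873166910778328
ring 178 [0.6242 0.0433 0.028 ] 0.040979339406399085 [0.5911 0.0066] [0.6705 0.0893]
block 38 ((576.131591796875, 82.0180435180664), (27.500280380249023, 146.225341796875), 24.55541229248047) 0.02715694543270336
ribs 61 ((537.75830078125, 62.354103088378906), (154.70570373535156, 31.721452713012695), 80.09099578857422)
```

>>> send_rows:
  rows:
    - {"dp": [0.038, 0.005, 0], "rotation": [0, 0, 3.3], "jaw": 1}
    - {"dp": [0.038, 0.005, 0], "rotation": [0, 0, 3.3], "jaw": 1}
    - {"dp": [0.038, 0.005, 0], "rotation": [0, 0, 3.3], "jaw": 1}
    - {"dp": [0.038, 0.005, 0], "rotation": [0, 0, 3.3], "jaw": 1}
    - {"dp": [0.038, 0.005, 0], "rotation": [0, 0, 3.3], "jaw": 1}
    - {"dp": [0.038, 0.005, 0], "rotation": [0, 0, 3.3], "jaw": 1}
    - {"dp": [0.038, 0.005, 0], "rotation": [0, 0, 3.3], "jaw": 1}
    - {"dp": [0.038, 0.005, 0], "rotation": [0, 0, 3.3], "jaw": 1}
    - {"dp": [0.038, 0.005, 0], "rotation": [0, 0, 3.3], "jaw": 1}
    - {"dp": [0.038, 0.005, 0], "rotation": [0, 0, 3.3], "jaw": 1}

```text
time_s: 2.93
tool_pos: [0.5365, 0.3416, 0.2265]
orientation: [[0.542, -0.84, 0.0], [-0.84, -0.542, 0.0], [0.0, -0.0, -1.0]]
force: [0.7, 0.2, -0.5]
gripper_width: 0.997
gripper_force: 0.0
```

```bash
cat >> m.py <<'E'
def st():
    o=readout.get_obs();R=np.array(o["orientation"]);t=np.array(o["tool_pos"])
    print("t",round(o["time_s"],2),"pos",t,"R",round(np.hypot(t[0],t[1]),3),"ang",round(np.degrees(np.arctan2(t[1],t[0])),1),"yawY",round(np.degrees(np.arctan2(R[1,1],R[0,1])),2),"tiltz",R[:,2],"q",np.round(o["q"],1),"w",round(o["gripper_width"],3),o["gripper_force"],"F",np.array(o["force"]))
    return t,R,o
def goto(xyz,yaw=None):
    "world target (TCP) & tool-y yaw -> local shift and turn"
    t,R,o=st();print("local dp",R.T@(np.array(xyz)-t))
    if yaw is not None:
        y=np.radians(yaw);Rt=np.array([[-np.sin(y),np.cos(y),0],[np.cos(y),np.sin(y),0],[0,0,-1]]).T
        Rt=np.stack([[np.sin(y),-np.cos(y),0],[np.cos(y),np.sin(y),0],[0,0,-1.]],1);Rt[:,0]=np.cross(Rt[:,1],Rt[:,2])
        rv=cv2.Rodrigues(R.T@Rt)[0].ravel();print("local rot",np.degrees(rv),"local dp in final frame",Rt.T@(np.array(xyz)-t))
E
python3 -c "
from m import *
st()"
```

```text
t 2.93 pos [0.5365 0.3416 0.2265] R 0.636 ang 32.5 yawY -147.16 tiltz [ 0.0002  0.0001 -1.    ] q [ 50.   16.9  -4.6   0.  -68.5 -17.2] w 0.997 0.0 F [ 0.719   0.2128 -0.5469]
```

>>> send_rows:
  rows:
    - {"dp": [0.035, 0.006, 0], "rotation": [0, 0, 3.3], "jaw": 1}
    - {"dp": [0.035, 0.006, 0], "rotation": [0, 0, 3.3], "jaw": 1}
    - {"dp": [0.035, 0.006, 0], "rotation": [0, 0, 3.3], "jaw": 1}
    - {"dp": [0.035, 0.006, 0], "rotation": [0, 0, 3.3], "jaw": 1}
    - {"dp": [0.035, 0.006, 0], "rotation": [0, 0, 3.3], "jaw": 1}
    - {"dp": [0.035, 0.006, 0], "rotation": [0, 0, 3.3], "jaw": 1}
    - {"dp": [0.035, 0.006, 0], "rotation": [0, 0, 3.3], "jaw": 1}
    - {"dp": [0.035, 0.006, 0], "rotation": [0, 0, 3.3], "jaw": 1}
    - {"dp": [0.035, 0.006, 0], "rotation": [0, 0, 3.3], "jaw": 1}
    - {"dp": [0.035, 0.006, 0], "rotation": [0, 0, 3.3], "jaw": 1}

```text
time_s: 3.77
tool_pos: [0.5868, -0.0051, 0.2266]
orientation: [[-0.003, -1.0, 0.0], [-1.0, 0.003, -0.0], [0.0, -0.0, -1.0]]
force: [-0.1, -0.2, 0.2]
gripper_width: 0.997
gripper_force: 0.0
```

>>> send_rows:
  rows:
    - {"dp": [0.032, 0.006, 0], "rotation": [0, 0, 3.3], "jaw": 1}
    - {"dp": [0.032, 0.006, 0], "rotation": [0, 0, 3.3], "jaw": 1}
    - {"dp": [0.032, 0.006, 0], "rotation": [0, 0, 3.3], "jaw": 1}
    - {"dp": [0.032, 0.006, 0], "rotation": [0, 0, 3.3], "jaw": 1}
    - {"dp": [0.032, 0.006, 0], "rotation": [0, 0, 3.3], "jaw": 1}
    - {"dp": [0.032, 0.006, 0], "rotation": [0, 0, 3.3], "jaw": 1}
    - {"dp": [0.032, 0.006, 0], "rotation": [0, 0, 3.3], "jaw": 1}
    - {"dp": [0.032, 0.006, 0], "rotation": [0, 0, 3.3], "jaw": 1}
    - {"dp": [0.032, 0.006, 0], "rotation": [0, 0, 3.3], "jaw": 1}
    - {"dp": [0.032, 0.006, 0], "rotation": [0, 0, 3.3], "jaw": 1}

```text
time_s: 4.6
tool_pos: [0.4479, -0.2946, 0.2267]
orientation: [[-0.547, -0.837, 0.0], [-0.837, 0.547, -0.0], [-0.0, -0.0, -1.0]]
force: [0.3, -1.3, 0.3]
gripper_width: 1.0
gripper_force: 0.0
```

>>> send_rows:
  rows:
    - {"dp": [0, 0, 0], "rotation": [0, 0, 7.1], "jaw": 1}
    - {"dp": [0, 0, 0], "rotation": [0, 0, 7.1], "jaw": 1}
    - {"dp": [0, 0, 0], "rotation": [0, 0, 7.1], "jaw": 1}
    - {"dp": [0, 0, 0], "rotation": [0, 0, 7.1], "jaw": 1}
    - {"dp": [0, 0, 0], "rotation": [0, 0, 7.1], "jaw": 1}
    - {"dp": [0, 0, 0], "rotation": [0, 0, 7.1], "jaw": 1}
    - {"dp": [0, 0, 0], "rotation": [0, 0, 7.1], "jaw": 1}
    - {"dp": [0, 0, 0], "rotation": [0, 0, 7.1], "jaw": 1}
    - {"dp": [0, 0, 0], "rotation": [0, 0, 7.1], "jaw": 1}
    - {"dp": [0, 0, 0], "rotation": [0, 0, 7.1], "jaw": 0.3}

```text
time_s: 5.43
tool_pos: [0.4488, -0.2933, 0.2267]
orientation: [[-0.969, 0.248, 0.0], [0.248, 0.969, -0.0], [-0.0, -0.0, -1.0]]
force: [0.2, 0.7, -0.5]
gripper_width: 0.965
gripper_force: 0.0
```

```bash
python3 -c "
from m import *
goto([.454,-.278,.1],71)
p=imaging.capture('wrist');cv2.imwrite('pics/w1.png',p['frame']);w=cloud(p)
m=seg(w,.38,.53,-.36,-.2,.005,.025);q=w[m][:,:2]
print(len(q),cv2.minAreaRect((q*1000).astype(np.float32)),np.median(w[m][:,2]))
print('table',np.nanmedian(w[...,2]))
"
```

```text
t 5.43 pos [ 0.4488 -0.2933  0.2267] R 0.536 ang -33.2 yawY 75.65 tiltz [ 0.0003 -0.0001 -1.    ] q [-12.2   7.4 -16.8   0.  -65.7 -92.1] w 0.965 0.0 F [ 0.2251  0.7123 -0.4595]
local dp [-0.0012  0.0161  0.1267]
local rot [-0.0001  0.018   4.6548] local dp in final frame [0.     0.0162 0.1267]
1197 ((452.79150390625, -276.3777770996094), (12.214814186096191, 134.27279663085938), 71.0423355102539) 0.010391012836359126
table -0.00022587209801480657
```

>>> send_rows:
  rows:
    - {"dp": [0, 0, 0], "rotation": [0, 0, 4.6], "jaw": 0.3}
    - {"dp": [0.001, 0.017, 0.035], "rotation": [0, 0, 0], "jaw": 0.3}
    - {"dp": [0, 0, 0.038], "rotation": [0, 0, 0], "jaw": 0.3}
    - {"dp": [0, 0, 0.038], "rotation": [0, 0, 0], "jaw": 0.3}
    - {"dp": [0, 0, 0.038], "rotation": [0, 0, 0], "jaw": 0.3}
    - {"dp": [0, 0, 0.034], "rotation": [0, 0, 0], "jaw": 0.3}
    - {"dp": [0, 0, 0.02], "rotation": [0, 0, 0], "jaw": 0.3}
    - {"dp": [0, 0, 0.012], "rotation": [0, 0, 0], "jaw": 0.3}
    - {"dp": [0, 0, 0.006], "rotation": [0, 0, 0], "jaw": 0.3}
    - {"dp": [0, 0, 0], "rotation": [0, 0, 0], "jaw": 0.3}

```text
time_s: 6.32
tool_pos: [0.4525, -0.2767, 0.0044]
orientation: [[-0.948, 0.317, -0.002], [0.317, 0.948, 0.0], [0.002, -0.0, -1.0]]
force: [0.1, -0.1, 0.7]
gripper_width: 0.649
gripper_force: 0.0
```

```bash
python3 -c "
from m import *
goto([.453,-.2767,.0035],71)
"
```

```text
t 6.32 pos [ 0.4525 -0.2767  0.0044] R 0.53 ang -31.4 yawY 71.51 tiltz [-0.0023  0.0004 -1.    ] q [-10.2  21.8 -32.3  -0.  -36.1 -98.2] w 0.649 0.0 F [ 0.0837 -0.1402  0.6549]
local dp [-0.0004  0.0002  0.0009]
local rot [-0.0186 -0.1341  0.5136] local dp in final frame [-0.0004  0.0002  0.0009]
```

>>> send_rows:
  rows:
    - {"dp": [0, 0, 0], "rotation": [0, 0, 0.5], "jaw": -1}
    - {"dp": [0, 0, 0], "rotation": [0, 0, 0], "jaw": -1}
    - {"dp": [0, 0, 0], "rotation": [0, 0, 0], "jaw": -1}
    - {"dp": [0, 0, 0], "rotation": [0, 0, 0], "jaw": -1}
    - {"dp": [0, 0, 0], "rotation": [0, 0, 0], "jaw": -1}
    - {"dp": [0, 0, 0], "rotation": [0, 0, 0], "jaw": -1}
    - {"dp": [0, 0, 0], "rotation": [0, 0, 0], "jaw": -1}
    - {"dp": [0, 0, 0], "rotation": [0, 0, 0], "jaw": -1}
    - {"dp": [0, 0, 0], "rotation": [0, 0, 0], "jaw": -1}
    - {"dp": [0, 0, 0], "rotation": [0, 0, 0], "jaw": -1}

```text
time_s: 7.15
tool_pos: [0.4533, -0.2769, 0.0057]
orientation: [[-0.945, 0.327, 0.0], [0.327, 0.945, -0.0], [-0.0, -0.0, -1.0]]
force: [-0.4, 2.6, 3.3]
gripper_width: 0.133
gripper_force: 30.0
```

>>> send_rows:
  rows:
    - {"dp": [0, 0, -0.03], "rotation": [0, 0, 0], "jaw": -1}
    - {"dp": [0, 0, -0.04], "rotation": [0, 0, 0], "jaw": -1}
    - {"dp": [0, 0, -0.04], "rotation": [0, 0, 0], "jaw": -1}
    - {"dp": [0, 0, -0.04], "rotation": [0, 0, 0], "jaw": -1}
    - {"dp": [0.003, 0.03, -0.01], "rotation": [0, 0, 0], "jaw": -1}
    - {"dp": [0.003, 0.036, 0], "rotation": [0, 0, 0], "jaw": -1}
    - {"dp": [0.003, 0.036, 0], "rotation": [0, 0, 0], "jaw": -1}
    - {"dp": [0.003, 0.036, 0], "rotation": [0, 0, 0], "jaw": -1}
    - {"dp": [0.003, 0.036, 0], "rotation": [0, 0, 0], "jaw": -1}
    - {"dp": [0.003, 0.036, 0], "rotation": [0, 0, 0], "jaw": -1}

```text
time_s: 7.98
tool_pos: [0.5048, -0.0709, 0.1656]
orientation: [[-0.945, 0.327, 0.0], [0.327, 0.945, 0.0], [-0.0, 0.0, -1.0]]
force: [1.2, -1.0, 0.2]
gripper_width: 0.136
gripper_force: 30.0
```

>>> send_rows:
  rows:
    - {"dp": [0.003, 0.036, 0], "rotation": [0, 0, 0], "jaw": -1}
    - {"dp": [0.003, 0.036, 0], "rotation": [0, 0, 0], "jaw": -1}
    - {"dp": [0.003, 0.036, 0], "rotation": [0, 0, 0], "jaw": -1}
    - {"dp": [0.003, 0.03, 0], "rotation": [0, 0, 0], "jaw": -1}
    - {"dp": [0, 0, 0], "rotation": [0, 0, -7], "jaw": -1}
    - {"dp": [0, 0, 0], "rotation": [0, 0, -7], "jaw": -1}
    - {"dp": [0, 0, 0], "rotation": [0, 0, -7], "jaw": -1}
    - {"dp": [0, 0, 0], "rotation": [0, 0, -7], "jaw": -1}
    - {"dp": [0, 0, 0], "rotation": [0, 0, -7], "jaw": -1}
    - {"dp": [0, 0, 0], "rotation": [0, 0, -7], "jaw": -1}

```text
time_s: 8.82
tool_pos: [0.5385, 0.0618, 0.1652]
orientation: [[-0.919, -0.395, -0.001], [-0.395, 0.919, -0.0], [0.001, 0.0, -1.0]]
force: [-0.3, -0.2, -0.2]
gripper_width: 0.139
gripper_force: 30.0
```

>>> send_rows:
  rows:
    - {"dp": [0, 0, 0], "rotation": [0, 0, -7], "jaw": -1}
    - {"dp": [0, 0, 0], "rotation": [0, 0, -7], "jaw": -1}
    - {"dp": [0, 0, 0], "rotation": [0, 0, -7], "jaw": -1}
    - {"dp": [0, 0, 0], "rotation": [0, 0, -7], "jaw": -1}
    - {"dp": [0, 0, 0], "rotation": [0, 0, -7], "jaw": -1}
    - {"dp": [0, 0, 0], "rotation": [0, 0, -7], "jaw": -1}
    - {"dp": [0, 0, 0], "rotation": [0, 0, -7], "jaw": -1}
    - {"dp": [0, 0, 0], "rotation": [0, 0, -6.5], "jaw": -1}
    - {"dp": [0, 0, 0], "rotation": [0, 0, 0], "jaw": -1}
    - {"dp": [0, 0, 0], "rotation": [0, 0, 0], "jaw": -1}

```text
time_s: 9.65
tool_pos: [0.5386, 0.0618, 0.1654]
orientation: [[-0.205, -0.979, -0.0], [-0.979, 0.205, -0.0], [0.0, 0.0, -1.0]]
force: [-0.2, 0.3, 0.4]
gripper_width: 0.135
gripper_force: 30.0
```

```bash
python3 -c "
from m import *
goto([.538,.0615,.12],168.6)
p=imaging.capture('wrist');cv2.imwrite('pics/w2.png',p['frame']);w=cloud(p)
m=seg(w,.46,.62,-.06,.17,.1,.25);q=w[m];print('pen',len(q),cv2.minAreaRect((q[:,:2]*1000).astype(np.float32)) if len(q) else '')
m=seg(w,.44,.74,-.08,.17,.004,.012);q=w[m][:,:2]
print('plate',len(q),cv2.minAreaRect((q*1000).astype(np.float32)),np.median(w[m][:,2]))
m=seg(w,.585,.68,.0,.1,.036,.046);q=w[m];print('ring',len(q),circ(q[:,:2]) if len(q)>5 else '')
m=seg(w,.48,.6,-.06,.17,.0145,.0215);q=w[m];print('ribs',len(q),cv2.minAreaRect((q[:,:2]*1000).astype(np.float32)))
m=seg(w,.48,.6,-.06,.19,.024,.034);q=w[m];print('block',len(q),cv2.minAreaRect((q[:,:2]*1000).astype(np.float32)))
"
```

```text
t 9.65 pos [0.5386 0.0618 0.1654] R 0.542 ang 6.5 yawY 168.2 tiltz [-0.0003 -0.0001 -1.    ] q [ 27.3  10.9 -21.1  -0.  -58.  -39.1] w 0.135 29.99932497739792 F [-0.2156  0.285   0.3622]
local dp [0.0004 0.0005 0.0454]
local rot [ 0.017  -0.009  -0.4045] local dp in final frame [0.0004 0.0005 0.0454]
pen 21460 ((530.212890625, 51.3455810546875), (96.30010986328125, 173.14666748046875), 51.78719711303711)
plate 18106 ((613.4989624023438, 27.88134002685547), (135.05667114257812, 224.13229370117188), 78.26313781738281) 0.007299848025969086
ring 1905 [0.6248 0.0448 0.0267]
ribs 448 ((541.6377563476562, 57.23790740966797), (93.04065704345703, 122.65764617919922), 14.94592571258545)
block 17 ((594.82568359375, 15.480586051940918), (3.05993914604187, 9.370381355285645), 7.9696784019470215)
```

View pics/w2.png

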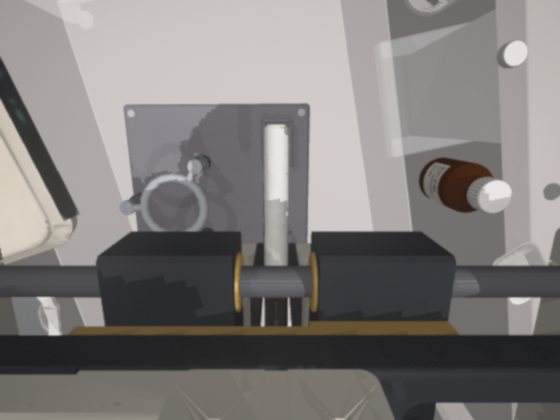

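The wrist view shows the held pen's white end at (277,128), over the caddy's low-wall end. The plate corners are at (125,105) and (309,104), and the ring at (174,207).

```bash
python3 -c "
from m import *
t,R,o=st()
p=imaging.capture('wrist');w=cloud(p)
yw=np.radians(-11.4);ax=np.array([np.cos(yw),np.sin(yw)]);ay=np.array([-ax[1],ax[0]])
L=w.copy();c0=np.array([.5935,.0525])
a=(w[...,:2]-c0)@ax;b=(w[...,:2]-c0)@ay
z=w[...,2]
rows=np.indices(z.shape)[0]
m=big((z>.0035)&(z<.012)&(rows<225)&(abs(a)<.12)&(b>-.12)&(b<0))
bb=b[m];aa=a[m]
print('plate a range where b<-.03',np.percentile(aa[bb<-.03],[.5,99.5]),'b min',np.percentile(bb,.5))
q=w[m][:,:2];print(cv2.minAreaRect((q*1000).astype(np.float32)))
m=(z>.15)&(rows<228)&(rows>110)&(abs(a)<.12);m=big(m);q=w[m]
print('pen',len(q),np.median(q[:,2]));qq=q[:,:2];r=cv2.minAreaRect((qq*1000).astype(np.float32));print(r)
A=a[m];B=b[m];print('pen a,b',A.mean(),B.min(),B.max(),np.polyfit(B,A,1))
tt=(t[:2]-c0);print('tcp a,b',tt@ax,tt@ay)
for lo in np.arange(-.1,-.02,.02):
  s=(B>lo)&(B<lo+.02)
  if s.any():print(lo,A[s].min(),A[s].max(),np.median(q[s,2]))
"
```

```text
t 9.7 pos [0.5386 0.0618 0.1654] R 0.542 ang 6.5 yawY 168.17 tiltz [-0.0002 -0.     -1.    ] q [ 27.3  10.9 -21.1  -0.  -58.  -39.1] w 0.135 29.99970853328705 F [ 0.2406  0.5589 -0.026 ]
plate a range where b<-.03 [-0.0864  0.0807] b min -0.0869836905171433
((582.3056640625, 10.234344482421875), (87.27709197998047, 169.61158752441406), 78.56484985351562)
pen 2521 0.17006584308942663
((529.775634765625, 20.56464195251465), (49.041587829589844, 11.773356437683105), 77.78656005859375)
pen a,b -0.05625205631507074 -0.06842312936105734 -0.01932090461030691 [ 0.0143 -0.0556]
tcp a,b -0.055629490154910956 -0.001760915240317684
-0.08 -0.062131454473440116 -0.05065825660270095 0.1699429711627074
-0.06 -0.062169250654483185 -0.05025837696041939 0.17012541129379022
-0.039999999999999994 -0.06168452611661344 -0.050153848481494755 0.17007128241315553
```

>>> send_rows:
  rows:
    - {"dp": [-0.002, 0.002, 0.02], "rotation": [0, 0, -0.6], "jaw": -1}
    - {"dp": [0, 0, 0.035], "rotation": [0, 0, 0], "jaw": -1}
    - {"dp": [0, 0, 0.035], "rotation": [0, 0, 0], "jaw": -1}
    - {"dp": [0, 0, 0.025], "rotation": [0, 0, 0], "jaw": -1}
    - {"dp": [0, 0, 0.015], "rotation": [0, 0, 0], "jaw": -1}
    - {"dp": [0, 0, 0], "rotation": [0, 0, 0], "jaw": -1}
    - {"dp": [0, 0, 0], "rotation": [0, 0, 0], "jaw": -1}
    - {"dp": [0, 0, 0.006], "rotation": [0, 0, 0], "jaw": -1}
    - {"dp": [0, 0, 0], "rotation": [0, 0, 0], "jaw": -1}
    - {"dp": [0, 0, 0], "rotation": [0, 0, 0], "jaw": -1}

```text
time_s: 10.58
tool_pos: [0.5377, 0.0644, 0.0304]
orientation: [[-0.191, -0.982, 0.001], [-0.982, 0.191, 0.001], [-0.001, -0.001, -1.0]]
force: [0.1, -0.8, 0.2]
gripper_width: 0.141
gripper_force: 30.0
```

```bash
python3 -c "
from m import *
st()
p=imaging.capture('wrist');cv2.imwrite('pics/w3.png',p['frame'])
"
```

```text
t 10.58 pos [0.5377 0.0644 0.0304] R 0.542 ang 6.8 yawY 168.98 tiltz [ 0.0014  0.0007 -1.    ] q [ 27.6  20.2 -29.8   0.  -39.9 -38.6] w 0.141 29.999844431877136 F [ 0.0898 -0.8055  0.2129]
```

View pics/w3.png

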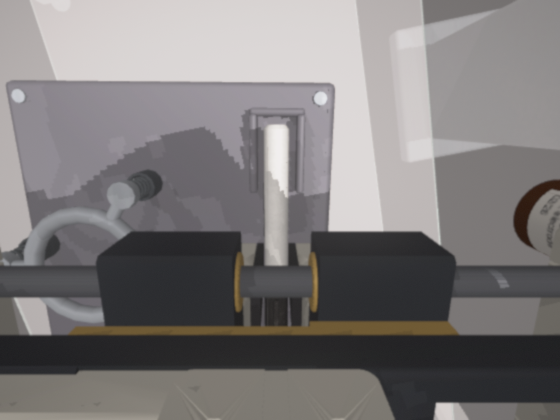

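The pen's end at (276,127) is centred between the slot ribs (254 and 301) and just inside the end wall (row 112), so I'll lower it and release.

>>> send_rows:
  rows:
    - {"dp": [0, 0, 0.008], "rotation": [0, 0, 0], "jaw": -1}
    - {"dp": [0, 0, 0.005], "rotation": [0, 0, 0], "jaw": -1}
    - {"dp": [0, 0, 0.003], "rotation": [0, 0, 0], "jaw": -1}
    - {"dp": [0, 0, 0], "rotation": [0, 0, 0], "jaw": -1}
    - {"dp": [0, 0, 0], "rotation": [0, 0, 0], "jaw": -0.4}
    - {"dp": [0, 0, 0], "rotation": [0, 0, 0], "jaw": -0.4}
    - {"dp": [0, 0, 0], "rotation": [0, 0, 0], "jaw": -0.4}
    - {"dp": [0, 0, 0], "rotation": [0, 0, 0], "jaw": -0.4}
    - {"dp": [0, 0, 0], "rotation": [0, 0, 0], "jaw": -0.4}
    - {"dp": [0, 0, 0], "rotation": [0, 0, 0], "jaw": -0.4}

```text
time_s: 11.47
tool_pos: [0.5372, 0.0641, 0.0135]
orientation: [[-0.191, -0.982, -0.0], [-0.982, 0.191, -0.0], [0.0, 0.0, -1.0]]
force: [1.3, 0.3, 0.3]
gripper_width: 0.295
gripper_force: 0.0
```

>>> send_rows:
  rows:
    - {"dp": [0, 0, -0.02], "rotation": [0, 0, 0], "jaw": -0.4}
    - {"dp": [0, 0, -0.03], "rotation": [0, 0, 0], "jaw": -0.4}
    - {"dp": [0, 0, -0.04], "rotation": [0, 0, 0], "jaw": -0.4}
    - {"dp": [0, 0, -0.04], "rotation": [0, 0, 0], "jaw": -0.4}
    - {"dp": [0, 0, -0.04], "rotation": [0, 0, 0], "jaw": -0.4}
    - {"dp": [0, 0, -0.02], "rotation": [0, 0, 0], "jaw": -0.4}
    - {"dp": [0, 0, 0], "rotation": [0, 0, 0], "jaw": 0.2}
    - {"dp": [0, 0, 0], "rotation": [0, 0, 0], "jaw": 0.2}
    - {"dp": [0, 0, 0], "rotation": [0, 0, 0], "jaw": 0.2}
    - {"dp": [0, 0, 0], "rotation": [0, 0, 0], "jaw": 0.2}

```text
time_s: 12.3
tool_pos: [0.5364, 0.0639, 0.2023]
orientation: [[-0.191, -0.982, -0.002], [-0.982, 0.191, -0.001], [0.001, 0.002, -1.0]]
force: [-0.3, -0.1, -0.9]
gripper_width: 0.542
gripper_force: 0.0
```

```bash
python3 -c "
from m import *
st()
p=imaging.capture('wrist');cv2.imwrite('pics/w4.png',p['frame'])
w=cloud(p);m=seg(w,.585,.68,.0,.1,.036,.046);q=w[m];print('ring',len(q),circ(q[:,:2]),circ(q[:,:2],.026),np.median(q[:,2]))
c0=np.array([.591,.0525]);yw=np.radians(-11.4);ax=np.array([np.cos(yw),np.sin(yw)]);ay=np.array([-ax[1],ax[0]])
d=w[...,:2]-c0;a=d@ax;b=d@ay;z=w[...,2];m=(abs(a+.055)<.01)&(b>-.085)&(b<.075)&(z>.016)&(z<.035)
m&=(abs(a+.055)<.0085);print('pen',m.sum(),a[m].mean(),b[m].min(),b[m].max(),np.polyfit(b[m],a[m],1),np.median(z[m]))
"
```

```text
t 12.3 pos [0.5364 0.0639 0.2023] R 0.54 ang 6.8 yawY 168.99 tiltz [-0.0022 -0.0007 -1.    ] q [ 27.6   9.  -18.3  -0.  -62.8 -38.6] w 0.542 0.0 F [-0.3497 -0.1167 -0.9409]
ring 1904 [0.6246 0.0463 0.0275] [0.6245 0.0462 0.026 ] 0.042368927477655804
pen 1387 -0.05559838668382899 -0.06586807173192195 0.07498717667618097 [-0.0023 -0.0556] 0.018747192458334505
```

View pics/w4.png

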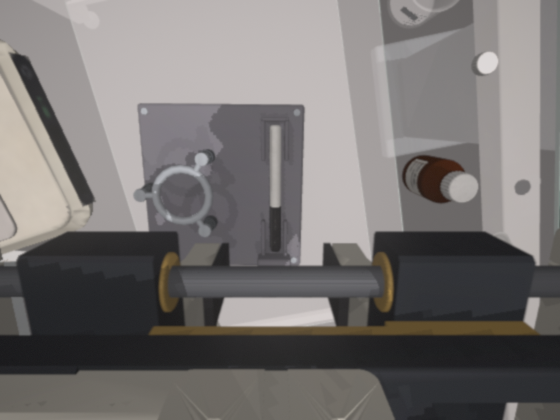

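The wrist view shows the pen lying in the slot, with its white end at (277,126) and its black cap at (276,230-250) against the block. The ring is at (182,193). Next is the flask.

>>> send_rows:
  rows:
    - {"dp": [-0.02, 0.01, 0], "rotation": [0, 0, 0], "jaw": 0.6}
    - {"dp": [-0.033, 0.014, 0], "rotation": [0, 0, 0], "jaw": 0.6}
    - {"dp": [-0.033, 0.014, 0], "rotation": [0, 0, 0], "jaw": 0.6}
    - {"dp": [-0.033, 0.014, 0], "rotation": [0, 0, 0], "jaw": 0.6}
    - {"dp": [-0.033, 0.014, 0], "rotation": [0, 0, 0], "jaw": 0.6}
    - {"dp": [-0.033, 0.014, 0], "rotation": [0, 0, 0], "jaw": 0.6}
    - {"dp": [-0.033, 0.014, 0], "rotation": [0, 0, 0], "jaw": 0.6}
    - {"dp": [-0.033, 0.014, 0], "rotation": [0, 0, 0], "jaw": 0.6}
    - {"dp": [-0.013, 0.006, 0], "rotation": [0, 0, 0], "jaw": 0.6}
    - {"dp": [0, 0, 0], "rotation": [0, 0, 0], "jaw": 0.6}

```text
time_s: 13.18
tool_pos: [0.4746, 0.3478, 0.2019]
orientation: [[-0.188, -0.982, -0.001], [-0.982, 0.188, -0.002], [0.002, 0.001, -1.0]]
force: [0.3, -0.7, -0.2]
gripper_width: 0.802
gripper_force: 0.0
```

```bash
python3 -c "
from m import *
st()
p=imaging.capture('wrist');cv2.imwrite('pics/w5.png',p['frame'])
w=cloud(p)
for z0,z1 in((.003,.025),(.025,.05),(.06,.095),(.098,.107),(.108,.125)):
  m=seg(w,.42,.53,.22,.34,z0,z1);q=w[m];
  if len(q)>8:print(z0,z1,len(q),np.median(q[:,2]),cv2.minAreaRect((q[:,:2]*1000).astype(np.float32)))
"
```

```text
t 13.18 pos [0.4746 0.3478 0.2019] R 0.588 ang 36.2 yawY 169.18 tiltz [-0.0014 -0.0018 -1.    ] q [ 55.3  13.5 -12.6  -0.  -64.1 -66.1] w 0.802 0.0 F [ 0.2601 -0.6779 -0.1818]
0.025 0.05 1501 0.04439481416372815 ((475.7225036621094, 290.5962219238281), (62.260406494140625, 62.4537239074707), 48.96516799926758)
0.098 0.107 426 0.10540268795179611 ((476.2230529785156, 290.81939697265625), (29.402307510375977, 29.092134475708008), 33.9886589050293)
0.108 0.125 841 0.11532514226542095 ((476.1209716796875, 290.7865295410156), (22.540225982666016, 22.937978744506836), 79.18213653564453)
```

View pics/w5.png

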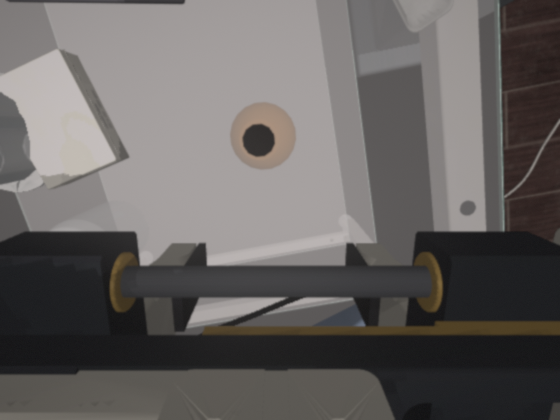

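The flask shows at (260,137). The ball, lip and stopper measurements all agree on (0.476, 0.2907).

>>> send_rows:
  rows:
    - {"dp": [0.028, -0.006, 0], "rotation": [0, 0, 0], "jaw": 0.6}
    - {"dp": [0.028, -0.006, 0], "rotation": [0, 0, 0], "jaw": 0.6}
    - {"dp": [0, 0, 0], "rotation": [0, 0, 0], "jaw": 0.6}
    - {"dp": [0, 0, 0.03], "rotation": [0, 0, 0], "jaw": 0.6}
    - {"dp": [0, 0, 0.035], "rotation": [0, 0, 0], "jaw": 0.6}
    - {"dp": [0, 0, 0.035], "rotation": [0, 0, 0], "jaw": 0.6}
    - {"dp": [0, 0, 0.025], "rotation": [0, 0, 0], "jaw": 0.6}
    - {"dp": [0, 0, 0.014], "rotation": [0, 0, 0], "jaw": 0.6}
    - {"dp": [0, 0, 0], "rotation": [0, 0, 0], "jaw": 0.6}
    - {"dp": [0, 0, 0], "rotation": [0, 0, 0], "jaw": 0.2}

```text
time_s: 14.07
tool_pos: [0.4766, 0.2865, 0.0639]
orientation: [[-0.191, -0.982, -0.001], [-0.982, 0.191, -0.002], [0.002, 0.001, -1.0]]
force: [0.1, -0.7, 1.1]
gripper_width: 0.768
gripper_force: 0.0
```

```bash
python3 -c "
from m import *
goto([.476,.2907,.062],169)
"
```

```text
t 14.07 pos [0.4766 0.2865 0.0639] R 0.556 ang 31.0 yawY 168.96 tiltz [-0.0014 -0.0021 -1.    ] q [ 51.2  18.8 -26.    0.  -45.4 -62.2] w 0.768 0.0 F [ 0.0928 -0.7481  1.0996]
local dp [-0.004   0.0014  0.0019]
local rot [ 0.0559 -0.1343 -0.0366] local dp in final frame [-0.004   0.0014  0.0019]
```

>>> send_rows:
  rows:
    - {"dp": [-0.004, 0.001, 0.002], "rotation": [0, 0, 0], "jaw": 0.2}
    - {"dp": [0, 0, 0], "rotation": [0, 0, 0], "jaw": 0}
    - {"dp": [0, 0, 0], "rotation": [0, 0, 0], "jaw": -0.2}
    - {"dp": [0, 0, 0], "rotation": [0, 0, 0], "jaw": -1}
    - {"dp": [0, 0, 0], "rotation": [0, 0, 0], "jaw": -1}
    - {"dp": [0, 0, 0], "rotation": [0, 0, 0], "jaw": -1}
    - {"dp": [0, 0, 0], "rotation": [0, 0, 0], "jaw": -1}
    - {"dp": [0, 0, 0], "rotation": [0, 0, 0], "jaw": -1}
    - {"dp": [0, 0, 0], "rotation": [0, 0, 0], "jaw": -1}
    - {"dp": [0, 0, 0], "rotation": [0, 0, 0], "jaw": -1}

```text
time_s: 14.9
tool_pos: [0.4768, 0.2922, 0.063]
orientation: [[-0.19, -0.982, 0.001], [-0.982, 0.19, 0.0], [-0.001, -0.001, -1.0]]
force: [-1.0, -0.4, 6.5]
gripper_width: 0.326
gripper_force: 30.0
```

```bash
python3 -c "
from m import *
goto([.625,.0455,.185],169)
"
```

```text
t 14.9 pos [0.4768 0.2922 0.063 ] R 0.559 ang 31.5 yawY 169.02 tiltz [ 0.0006  0.0004 -1.    ] q [ 51.6  19.  -25.8   0.  -45.2 -62.6] w 0.326 30.0005042552948 F [-0.9931 -0.3616  6.4972]
local dp [ 0.2138 -0.1926 -0.122 ]
local rot [-0.0295  0.0307  0.0186] local dp in final frame [ 0.2138 -0.1926 -0.122 ]
```

>>> send_rows:
  rows:
    - {"dp": [0, 0, 0], "rotation": [0, 0, 0], "jaw": -1}
    - {"dp": [0, 0, 0], "rotation": [0, 0, 0], "jaw": -1}
    - {"dp": [0, 0, 0], "rotation": [0, 0, 0], "jaw": -1}
    - {"dp": [0, 0, 0], "rotation": [0, 0, 0], "jaw": -1}
    - {"dp": [0, 0, 0], "rotation": [0, 0, 0], "jaw": -1}
    - {"dp": [0, 0, 0], "rotation": [0, 0, 0], "jaw": -1}
    - {"dp": [0, 0, -0.005], "rotation": [0, 0, 0], "jaw": -1}
    - {"dp": [0, 0, -0.005], "rotation": [0, 0, 0], "jaw": -1}
    - {"dp": [0, 0, -0.005], "rotation": [0, 0, 0], "jaw": -1}
    - {"dp": [0, 0, -0.005], "rotation": [0, 0, 0], "jaw": -1}

```text
time_s: 15.73
tool_pos: [0.4764, 0.2918, 0.0829]
orientation: [[-0.191, -0.982, -0.0], [-0.982, 0.191, -0.0], [0.0, 0.0, -1.0]]
force: [0.6, -0.1, -2.0]
gripper_width: 0.327
gripper_force: 30.0
```

```bash
python3 -c "
from m import *
goto([.625,.0455,.185],169)
p=imaging.capture('side');cv2.imwrite('pics/s6.png',cv2.resize(p['frame'][60:270,130:410],None,fx=2.8,fy=2.8))
"
```

```text
t 15.73 pos [0.4764 0.2918 0.0829] R 0.559 ang 31.5 yawY 169.0 tiltz [-0.0003 -0.0002 -1.    ] q [ 51.6  17.6 -24.7  -0.  -47.8 -62.6] w 0.327 29.99989092350006 F [ 0.6117 -0.0502 -2.0019]
local dp [ 0.2135 -0.1929 -0.1021]
local rot [ 0.0127 -0.016   0.0006] local dp in final frame [ 0.2134 -0.1929 -0.1021]
```

View pics/s6.png

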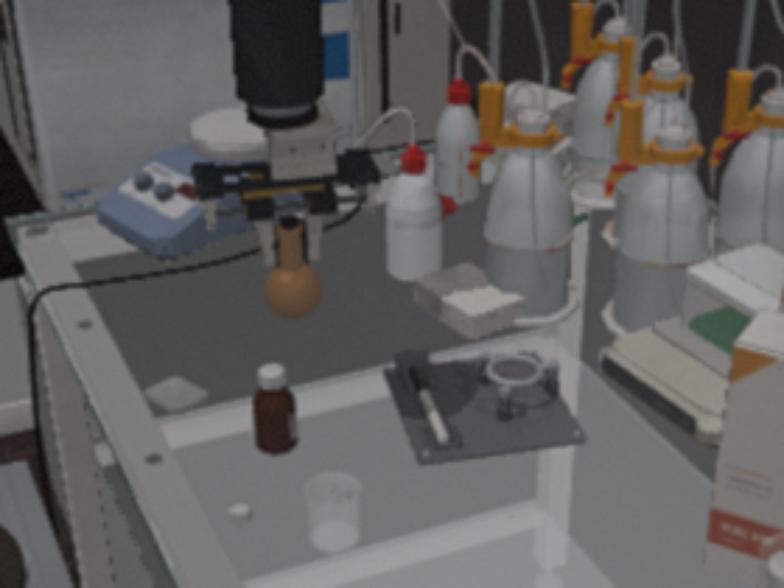

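The side crop shows the flask held upright, hanging clear of the table, with the neck between the pads at about (290,245). The ring at (515,370) is free and the pen is in the slot.

>>> send_rows:
  rows:
    - {"dp": [0, 0, -0.02], "rotation": [0, 0, 0], "jaw": -1}
    - {"dp": [0, 0, -0.03], "rotation": [0, 0, 0], "jaw": -1}
    - {"dp": [0, 0, -0.03], "rotation": [0, 0, 0], "jaw": -1}
    - {"dp": [0.01, -0.009, 0], "rotation": [0, 0, 0], "jaw": -1}
    - {"dp": [0.02, -0.018, 0], "rotation": [0, 0, 0], "jaw": -1}
    - {"dp": [0.026, -0.024, 0], "rotation": [0, 0, 0], "jaw": -1}
    - {"dp": [0.026, -0.024, 0], "rotation": [0, 0, 0], "jaw": -1}
    - {"dp": [0.026, -0.024, 0], "rotation": [0, 0, 0], "jaw": -1}
    - {"dp": [0.026, -0.024, 0], "rotation": [0, 0, 0], "jaw": -1}
    - {"dp": [0.026, -0.024, 0], "rotation": [0, 0, 0], "jaw": -1}

```text
time_s: 16.62
tool_pos: [0.5909, 0.1052, 0.1627]
orientation: [[-0.19, -0.982, 0.0], [-0.982, 0.19, 0.0], [-0.0, -0.0, -1.0]]
force: [1.0, 1.5, -1.2]
gripper_width: 0.327
gripper_force: 30.0
```

>>> send_rows:
  rows:
    - {"dp": [0.026, -0.024, 0], "rotation": [0, 0, 0], "jaw": -1}
    - {"dp": [0.018, -0.015, 0], "rotation": [0, 0, 0], "jaw": -1}
    - {"dp": [0.008, -0.007, 0], "rotation": [0, 0, 0], "jaw": -1}
    - {"dp": [0, 0, 0], "rotation": [0, 0, 0], "jaw": -1}
    - {"dp": [0, 0, 0], "rotation": [0, 0, 0], "jaw": -1}
    - {"dp": [0, 0, 0], "rotation": [0, 0, 0], "jaw": -1}
    - {"dp": [0, 0, 0], "rotation": [0, 0, 0], "jaw": -1}
    - {"dp": [0, 0, 0], "rotation": [0, 0, 0], "jaw": -1}
    - {"dp": [0, 0, 0], "rotation": [0, 0, 0], "jaw": -1}
    - {"dp": [0, 0, 0], "rotation": [0, 0, 0], "jaw": -1}

```text
time_s: 17.45
tool_pos: [0.6254, 0.0477, 0.1627]
orientation: [[-0.19, -0.982, 0.0], [-0.982, 0.19, 0.0], [-0.0, -0.0, -1.0]]
force: [0.2, 0.3, -1.3]
gripper_width: 0.322
gripper_force: 30.0
```

```bash
python3 -c "
from m import *
goto([.6253,.0471,.110],169)
p=imaging.capture('wrist');w=cloud(p);cv2.imwrite('pics/w7.png',p['frame'])
for z0,z1 in((.102,.13),(.13,.156),(.16,.195)):
  m=seg(w,.585,.665,.005,.085,z0,z1);q=w[m]
  if len(q)>8:print('W',z0,len(q),cv2.minAreaRect((q[:,:2]*1000).astype(np.float32)))
p=imaging.capture('side');w=cloud(p)
from scipy.optimize import least_squares
m=seg(w,.58,.67,.0,.09,.1,.155);q=w[m]
s=least_squares(lambda c:np.linalg.norm(q-c,axis=1)-.032,[.625,.047,.128],loss='soft_l1',f_scale=.002);print('side ball',len(q),s.x,s.cost)
m=seg(w,.585,.68,.0,.1,.034,.046);q=w[m];print('side ring',len(q),circ(q[:,:2],.026),np.median(q[:,2]))
"
```

```text
t 17.45 pos [0.6254 0.0477 0.1627] R 0.627 ang 4.4 yawY 169.06 tiltz [ 0.0002  0.0001 -1.    ] q [ 22.2  18.7 -10.7  -0.  -60.6 -33.1] w 0.322 29.999853372573853 F [ 0.1623  0.3174 -1.2956]
local dp [ 0.0006 -0.      0.0527]
local rot [-0.0119  0.0101  0.0618] local dp in final frame [ 0.0006 -0.0001  0.0527]
W 0.102 146 ((619.0053100585938, 25.041534423828125), (19.65305519104004, 58.22028732299805), 74.82035064697266)
W 0.13 4597 ((622.6986694335938, 34.657169342041016), (39.820152282714844, 62.325870513916016), 78.8514175415039)
W 0.16 2643 ((624.08642578125, 42.136802673339844), (15.956038475036621, 59.71778869628906), 77.94573211669922)
side ball 387 [0.6247 0.0451 0.1264] 0.0004641383015975011
side ring 178 [0.6238 0.0434 0.026 ] 0.04099019081593558
```

View pics/w7.png

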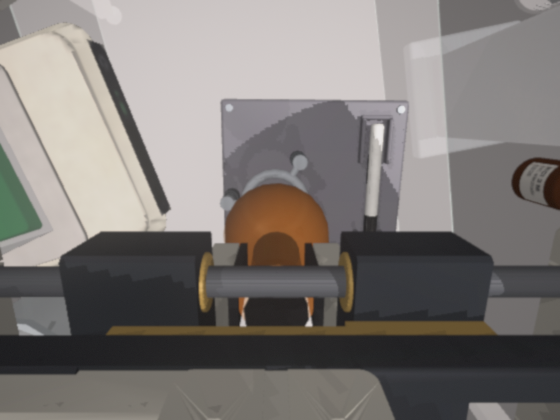

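The wrist view shows the amber ball at (277,230) above the ring (275,180), and the pen undisturbed in its slot at (372,190). The side depth puts the ball within 2 mm of the ring axis. I'll descend and press.

>>> send_rows:
  rows:
    - {"dp": [0.001, 0.001, 0.01], "rotation": [0, 0, 0], "jaw": -1}
    - {"dp": [0, 0, 0.015], "rotation": [0, 0, 0], "jaw": -1}
    - {"dp": [0, 0, 0.015], "rotation": [0, 0, 0], "jaw": -1}
    - {"dp": [0, 0, 0.01], "rotation": [0, 0, 0], "jaw": -1}
    - {"dp": [0, 0, 0.006], "rotation": [0, 0, 0], "jaw": -1}
    - {"dp": [0, 0, 0.004], "rotation": [0, 0, 0], "jaw": -1}
    - {"dp": [0, 0, 0.003], "rotation": [0, 0, 0], "jaw": -1}
    - {"dp": [0, 0, 0.002], "rotation": [0, 0, 0], "jaw": -1}
    - {"dp": [0, 0, 0], "rotation": [0, 0, 0], "jaw": -1}
    - {"dp": [0, 0, 0], "rotation": [0, 0, 0], "jaw": -1}

```text
time_s: 18.38
tool_pos: [0.6252, 0.0464, 0.0985]
orientation: [[-0.191, -0.982, 0.002], [-0.982, 0.191, 0.0], [-0.001, -0.002, -1.0]]
force: [0.5, 0.5, 3.0]
gripper_width: 0.322
gripper_force: 30.0
```

>>> send_rows:
  rows:
    - {"dp": [0, 0, 0.002], "rotation": [0, 0, 0], "jaw": -1}
    - {"dp": [0, 0, 0.002], "rotation": [0, 0, 0], "jaw": -1}
    - {"dp": [0, 0, 0.002], "rotation": [0, 0, 0], "jaw": -1}
    - {"dp": [0, 0, 0.002], "rotation": [0, 0, 0], "jaw": -1}
    - {"dp": [0, 0, 0.002], "rotation": [0, 0, 0], "jaw": -1}
    - {"dp": [0, 0, 0.001], "rotation": [0, 0, 0], "jaw": -1}
    - {"dp": [0, 0, 0], "rotation": [0, 0, 0], "jaw": -1}
    - {"dp": [0, 0, 0], "rotation": [0, 0, 0], "jaw": -1}
    - {"dp": [0, 0, 0], "rotation": [0, 0, 0], "jaw": -1}
    - {"dp": [0, 0, 0], "rotation": [0, 0, 0], "jaw": -1}

```text
time_s: 19.22
tool_pos: [0.6255, 0.0464, 0.0876]
orientation: [[-0.19, -0.982, 0.003], [-0.982, 0.19, 0.0], [-0.001, -0.002, -1.0]]
force: [1.4, 0.5, 6.9]
gripper_width: 0.324
gripper_force: 30.0
```

>>> send_rows:
  rows:
    - {"dp": [0, 0, 0.001], "rotation": [0, 0, 0], "jaw": -1}
    - {"dp": [0, 0, 0.001], "rotation": [0, 0, 0], "jaw": -1}
    - {"dp": [0, 0, 0.001], "rotation": [0, 0, 0], "jaw": -1}
    - {"dp": [0, 0, 0.001], "rotation": [0, 0, 0], "jaw": -1}
    - {"dp": [0, 0, 0.001], "rotation": [0, 0, 0], "jaw": -1}
    - {"dp": [0, 0, 0], "rotation": [0, 0, 0], "jaw": -1}
    - {"dp": [0, 0, 0], "rotation": [0, 0, 0], "jaw": -1}
    - {"dp": [0, 0, 0], "rotation": [0, 0, 0], "jaw": -1}
    - {"dp": [0, 0, 0], "rotation": [0, 0, 0], "jaw": -1}
    - {"dp": [0, 0, 0], "rotation": [0, 0, 0], "jaw": -1}

```text
time_s: 20.05
tool_pos: [0.6263, 0.0464, 0.0844]
orientation: [[-0.19, -0.982, 0.005], [-0.982, 0.19, 0.0], [-0.001, -0.004, -1.0]]
force: [-2.4, 0.9, 17.9]
gripper_width: 0.327
gripper_force: 30.0
```

```bash
cat > chk.py <<'E'
from m import *
st()
p=imaging.capture('side');w=cloud(p)
m=seg(w,.58,.67,.0,.09,.045,.075);q=w[m]
s=least_squares(lambda c:np.linalg.norm(q-c,axis=1)-.032,[.625,.045,.05],loss='soft_l1',f_scale=.002);print('side ball',len(q),s.x,s.cost)
m=seg(w,.6,.65,.015,.08,.02,.036);q=w[m];print('side ring',len(q),circ(q[:,:2],.026) if len(q)>5 else '',np.percentile(q[:,2],[10,50,90]))
cv2.imwrite('pics/s8.png',cv2.resize(p['frame'][100:240,230:400],None,fx=4,fy=4))
E
python3 chk.py
```

```text
t 20.05 pos [0.6263 0.0464 0.0844] R 0.628 ang 4.2 yawY 169.07 tiltz [ 0.0046  0.0003 -1.    ] q [ 22.1  23.  -15.9   0.1 -50.9 -33.1] w 0.327 30.001618266105652 F [-2.3834  0.9237 17.924 ]
side ball 257 [0.626  0.045  0.0473] 0.0004002440344097229
side ring 71 [0.6254 0.0433 0.026 ] [0.0231 0.0276 0.0341]
```

View pics/s8.png

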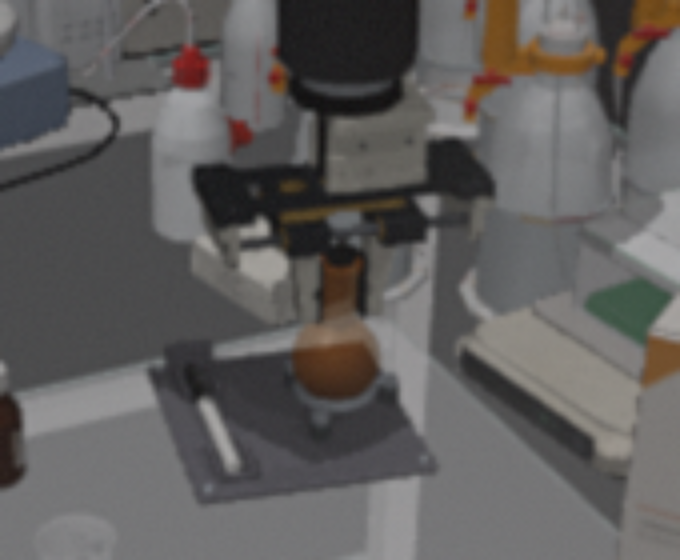

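The side crop shows the flask upright in the ring at (335,370), with the gripper still on its neck and the pen in the slot at (215,430). The net push has jumped to about 19 N, well above 10.5 N, so the ring is on its hard stop. I'll let it settle, then hand in.

>>> send_rows:
  rows:
    - {"dp": [0, 0, 0], "rotation": [0, 0, 0], "jaw": -1}
    - {"dp": [0, 0, 0], "rotation": [0, 0, 0], "jaw": -1}
    - {"dp": [0, 0, 0], "rotation": [0, 0, 0], "jaw": -1}
    - {"dp": [0, 0, 0], "rotation": [0, 0, 0], "jaw": -1}
    - {"dp": [0, 0, 0], "rotation": [0, 0, 0], "jaw": -1}
    - {"dp": [0, 0, 0], "rotation": [0, 0, 0], "jaw": -1}
    - {"dp": [0, 0, 0], "rotation": [0, 0, 0], "jaw": -1}
    - {"dp": [0, 0, 0], "rotation": [0, 0, 0], "jaw": -1}
    - {"dp": [0, 0, 0], "rotation": [0, 0, 0], "jaw": -1}
    - {"dp": [0, 0, 0], "rotation": [0, 0, 0], "jaw": -1}

```text
time_s: 20.93
tool_pos: [0.6263, 0.0464, 0.0844]
orientation: [[-0.19, -0.982, 0.005], [-0.982, 0.19, 0.0], [-0.001, -0.004, -1.0]]
force: [-2.4, 0.6, 19.3]
gripper_width: 0.327
gripper_force: 30.0
```

```bash
python3 -c "
from m import *
st();print(job.finish_job())"
```

```text
t 20.93 pos [0.6263 0.0464 0.0844] R 0.628 ang 4.2 yawY 169.07 tiltz [ 0.0046  0.0003 -1.    ] q [ 22.1  23.  -15.9   0.1 -50.9 -33.1] w 0.327 30.001555681228638 F [-2.4029  0.6058 19.3046]
the job is handed in; nothing more can be done
None
```

I handed the job in at about 21 s (no verdict was returned): the pen is in the slot with its cap at the tall block, and the gripper is still holding the flask upright and pressing the ring onto its stop with about 20 N.

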